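# Clamp an off-cut in the lever jig

## Task

The wooden off-cut lies loose in the channel of the lever jig on the left of the bench. Push the long lever round by its upright knob until the lever has slid the off-cut fully home against the end fence, and leave the lever there against it; then push the short keeper round by its knob until it lies square across over the off-cut. Only the two levers are to be pushed: do not touch or lift the off-cut yourself, and leave everything else on the bench where it is.

Things in the scene. Friction and masses are not known exactly. Their poses are not given: they have to be found in the camera images.
- clamp_jig: shop-made wooden jig fixed to the bench: plywood base 126 (its x) x 179 (its y) x 12 mm. Origin on the bench top; the base spans x -60..66, y -94..85 mm in its frame. Along +y runs a channel 54 mm wide (x -27..27) between two rails (tops 28 mm above the bench; x -43..-27 and 27..43) which ends at a fence, 22 mm thick (inner face at y = +55 mm, top 44 mm above the bench). Its x axis points away from the robot and 17 to 40 degrees to the right, its y axis to the left and away.
- work_block: loose plain hardwood off-cut, 85 x 50 x 30 mm, 0.1 to 0.2 kg, lying in the channel on the base, its length along the channel. Origin at the centre of its underside; its long edge lies 0.26 rad clockwise (from above) of its own x axis, so in the channel its own x axis is turned 1.83 rad from the jig's. Its top stands 42 mm above the bench. Fully home against the fence its origin is at y = +12.5 mm in the jig's frame; it starts 13 to 25 mm short of that.
- push_lever (a joint): angle (rad) of the long lever, a wooden bar 22 mm wide turning level about a vertical pivot; bar 48 to 64 mm above the bench, over rails and off-cut. At 0 it points along the jig's -x; growing values swing its knob toward the jig's +y (clockwise from above). Stops at -0.4 and 0.8. Its nose brings the off-cut to the fence at about 0.60. Stiff: about 1.5 N at the knob, and it stays where it is left.
- lever_pivot (a point): top of the long lever's pivot, 64 mm above the bench, at x = +52, y = -55 mm in the jig's frame. A round nose (20 mm thick) hangs under the bar 52 mm from the pivot, trailing the bar's line by 0.3 rad, and pushes the off-cut
- lever_knob (a point): point on the axis of the long lever's upright round knob (18 mm thick, from 63 to 105 mm above the bench), 120 mm from the pivot; this point is 88 mm above the bench
- keeper (a joint): angle (rad) of the keeper, a short wooden bar 20 mm wide turning level about a vertical pivot on the fence; bar 48 to 64 mm above the bench, 5.5 mm over the off-cut. At 0 it points along the jig's +x (along the fence, open); growing values swing it clockwise from above; at pi/2 it points along the jig's -y, square across over the off-cut (closed). No stop there: it turns from -0.2 to 2.1 and stays where it is left; about 1.5 N at the knob.
- keeper_pivot (a point): top of the keeper's pivot, 64 mm above the bench, at x = 0, y = +66 mm in the jig's frame
- keeper_knob (a point): point on the axis of the keeper's upright round knob (18 mm thick, from 63 to 105 mm above the bench), 55 mm from its pivot; this point is 88 mm above the bench
- mug: tea mug, 78 mm wide, 89 mm high; a bystander, origin at the centre of its underside
- dog_a: brass bench dog left of the jig, 24 mm thick, 70 mm high, standing; a bystander, origin at the centre of its underside
- offcut: second, shorter hardwood off-cut on the right of the bench, 70 x 45 x 45 mm; a bystander, origin at the centre of its underside
- wax: round wax tin, 83 mm wide, 27 mm high; a bystander, origin at the centre of its underside
- ring: steel ring, 56 mm wide, 6 mm high; a bystander, origin at the centre of its underside
- awl_tool: awl on the right, 126 mm long, 30 mm high; a bystander, origin at the centre of its underside
- square: try square on the right, 118 x 117 x 13 mm; a bystander, origin at the centre of its underside
- dog_b: bench dog on the right, 24 mm thick, 70 mm high, standing; a bystander, origin at the centre of its underside

How it is judged (in metres and radians):
On the way, in this order (a step that is already met when the one before it is completed fails the run):
1. the lever has pushed the off-cut home against the fence (y of work_block in the frame of clamp_jig above 0.0095 m and z of work_block in the frame of clamp_jig below 0.016 m and value of joint push_lever above 0.52 rad), for 0.2 s.
2. the keeper lies square across over the off-cut (value of joint keeper between 1.37 and 1.77 rad), for 0.2 s.
At the end, for the whole second after the job is handed in: The off-cut lies flat at rest in the channel within 3 mm of the fence, the long lever (joint over 0.52 rad) is still against it, and the keeper is within 0.2 rad (11 degrees) of square across (all of step 1 and all of step 2 and linear speed of work_block below 0.01 m/s and velocity of joint each of keeper, push_lever below 0.05 rad/s); the robot touches nothing.
It fails at once if the robot touches the off-cut itself (contact force between any of the fingers, the arm and work_block above 0.5 N).
It fails at once if the off-cut is lifted (z of work_block in the frame of clamp_jig above 0.025 m).
It fails at once if something else on the bench is moved by more than 15 mm (distance of any of mug, dog_a, offcut, wax, ring, awl_tool, square, dog_b from where it was at the start of the episode above 0.015 m).
It also fails if it takes over 53 s, if anything falls off the work surface, if the arm or the gripper's body presses on something with over 40 N, if the wrist force passes 120 N, or if a joint passes its speed limit or range.

## Robot

A 6-joint arm with a two-finger parallel gripper is mounted at the origin on a cart in front of the work surface, level with it; the furniture and walls round the work are solid. World frame = base frame: x ahead of the robot, y to its left, z up, the work surface at z = 0. Lengths are in mm, angles in rad, forces in N, time in s.
With the tool pointing down it reaches from about 300 to 775 mm from the base axis. Payload 14.6 kg.
Tool frame: the origin (TCP) lies at the very end of the fingers, on their centre line; the grasp point (between the pads) lies 19 mm behind it; y points along the fingers, z is the direction in which the jaws open and shut, and the axes are right-handed (so a half turn about y gives the same grasp; the last joint's range is limited). The gripper opens to 94 mm and grips with 3 to 60 N. Pads are 16 mm wide; open, the fingers measure 119 mm over their backs; the gripper's body (75 mm by 177 mm) begins 78 mm behind the grasp point.
Start: joints at [1.264, 0.3, 1.521, -0, 1.321, -0.067], TCP at [130.628, 534.252, 205.446] pointing down, gripper open.
Joint ranges: [-3.03, 3.03], [-0.79, 2.21], [0.23, 2.52], [-1.04, 4.18], [0, 3.07], [-2.55, 2.55]. Speed limits (rad/s): [2.22, 2.22, 2.57, 3.14, 3.14, 3.14].

## Interface

Orientations are given as [roll, pitch, yaw] about the fixed x, y, z axes, in that order (R = Rz(yaw) Ry(pitch) Rx(roll)).
In Python, from cell import monitor, optics, manip gives the robot as it stands.
- The arm moves only by the shell command python3 -m creep 'ROWS' [FORCE]. ROWS is JSON, a list of rows, each an object of numbers: "tx", "ty", "tz": the shift along the tool's x, y, z scaled (see below); "turn": the turn about the tool's y scaled (see below); "fingers": the finger opening in mm, from 0 to 94. In form: [{"tx": .., "ty": .., "tz": .., "turn": .., "fingers": ..}, ...]. A call has 1 to 20 rows; each row is the pose to reach, as a shift and turn from the pose measured when the call began, along the tool's axes at that moment, turning the shorter way round; what a row does not reach only later rows make up. The controller multiplies each number of a shift by 200 mm and each number of a turn by pi rad. A row lasts 1/10 s, in which the tool goes at most 50 mm and 8.59 degrees, less where a joint would pass 70% of its speed; a pose out of reach is approached as far as the arm can. A call with a number of a shift or a turn outside -1 to 1 is refused whole. A call with a gripper value outside its range is refused whole. The fingers move at their own pace and stop on an object; FORCE is the grip in N (left out, the last holds). Time passes only in rows, so rows that repeat a pose let the fingers close. It gives the time, the measured TCP pose, the force and the opening at its end, in the units of the state.
- monitor.read_state(): the state, without advancing time (a new reading comes with each control period).
- optics.camera(name): name is "scene" or "top"; returns a dict with "frame" (420x560x3 uint8, red, green, blue), "range_z" (420x560 float32, mm along the optical axis (not along the pixel's ray), 0 where there is no reading), "fx", "fy", "cx", "cy" (pixels), "R" (3x3) and "t" (3): a world point X has camera coordinates R X + t. Camera axes: x right, y down, z forward; pixel columns grow to the right and rows downward; lengths in mm; the calibration is good to about 2 mm. A picture is of the moment at which its call begins.
- manip.sign_off(): hands the job in, once; it reports no verdict.
The state is a dict: "clock": time; "joints": joint angles; "qd": joint speeds; "effort": joint torques, N m; "eef_pos": TCP position; "eef_rot": TCP orientation; "wrist_force": force on the tool from outside, world axes, zero at the start; "moment": the same for the moment, N m; "finger_gap": finger opening in mm.
Only numpy, scipy, OpenCV 4.12 (cv2) and the standard library are available. Lean on these libraries where they do the work, as an engineer would, in place of code of your own. Each camera call takes 0.05 s, during which the arm holds its last target.

## Working session

There is one attempt and no reset: what is moved stays moved. The work goes in short steps, Python scripts to look and compute and a shell command to move; the robot and the scene stay as the last step left them, time stands still between calls to the robot, and variables do not carry over. Pictures are saved under pics/ and viewed, and the job is handed in when it is done.

```bash
mkdir -p pics; ls
python3 - <<'E'
from cell import monitor, optics
import cv2,numpy as np
print(monitor.read_state())
for n in("scene","top"):
    c=optics.camera(n); np.savez(f"{n}0.npz",**c)
    cv2.imwrite(f"pics/{n}0.png",c["frame"][:,:,::-1]); print(n,c["fx"],c["cx"],c["cy"],c["R"],c["t"])
E
```

```text
pics
{'clock': 0.0, 'joints': array([ 1.26436542e+00,  3.00467314e-01,  1.52157936e+00, -2.71610532e-06,
        1.32067988e+00, -6.66128518e-02]), 'qd': array([ 0.00035254, -0.0014471 , -0.00059553,  0.00030563,  0.0001033 ,
       -0.00048998]), 'effort': array([ 2.36655571e-03, -5.31807518e+01, -3.52739561e+01,  7.09346076e-02,
        2.43303092e-02, -9.79320271e-05]), 'eef_pos': array([130.57194995, 534.01154584, 204.8891302 ]), 'eef_rot': array([-1.57192789e+00,  7.28514118e-05, -2.39817420e-01]), 'wrist_force': array([ 0.18165729,  0.13239158, -0.1025142 ]), 'moment': array([ 0.03471838, -0.00950431, -0.00095389]), 'finger_gap': 94.24812790283416}
scene 453.13895164093753 275.982549023932 217.25889812552023 [[ 0.47371271 -0.88064099 -0.00822858]
 [-0.56214316 -0.29516815 -0.77257416]
 [ 0.67793166  0.37060384 -0.63487122]] [-180.48430672  347.79542121 1144.88567699]
top 419.89491977972233 274.9109517934142 216.84435033091424 [[-2.30694212e-02 -9.99733382e-01 -9.83322994e-04]
 [-9.84254725e-01  2.28846334e-02 -1.75268168e-01]
 [ 1.75243942e-01 -3.07549489e-03 -9.84520240e-01]] [  75.81139049  495.17834672 1339.18740419]
```

View pics/scene0.png

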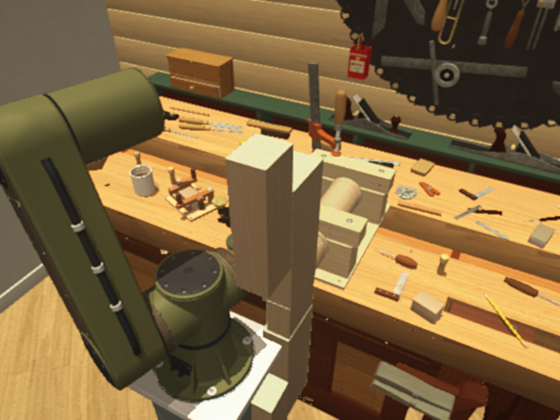

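View pics/top0.png

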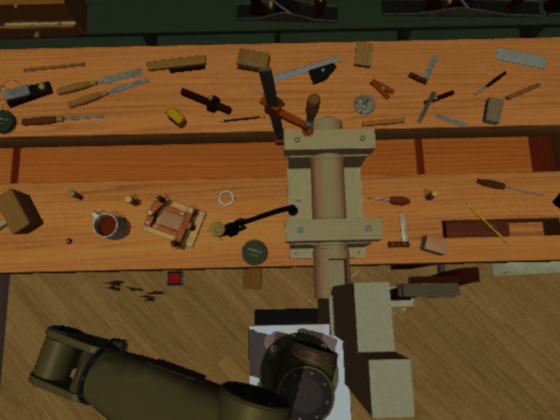

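Run:
```python
import cv2,numpy as np
a=np.load("top0.npz")["frame"][:,:,::-1]; b=np.load("scene0.npz")["frame"][:,:,::-1]
A=cv2.resize(a[180:260,80:230],None,fx=5,fy=5,interpolation=cv2.INTER_CUBIC)
B=cv2.resize(b[145:240,120:245],None,fx=6,fy=6,interpolation=cv2.INTER_CUBIC)
cv2.imwrite("pics/topz.png",A);cv2.imwrite("pics/scenez.png",B)
```

```text
(no output)
```

View pics/topz.png

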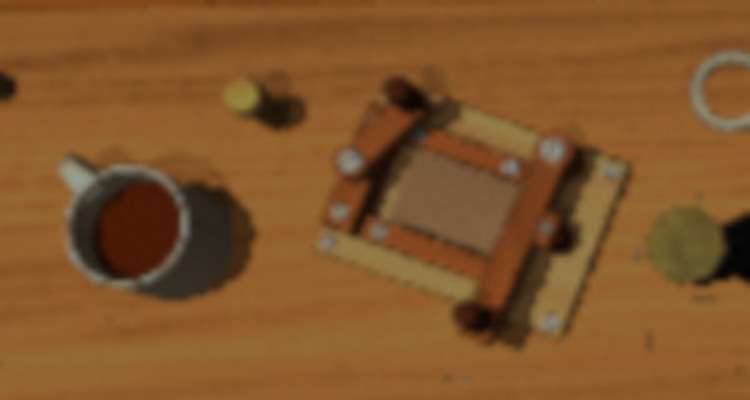

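View pics/scenez.png

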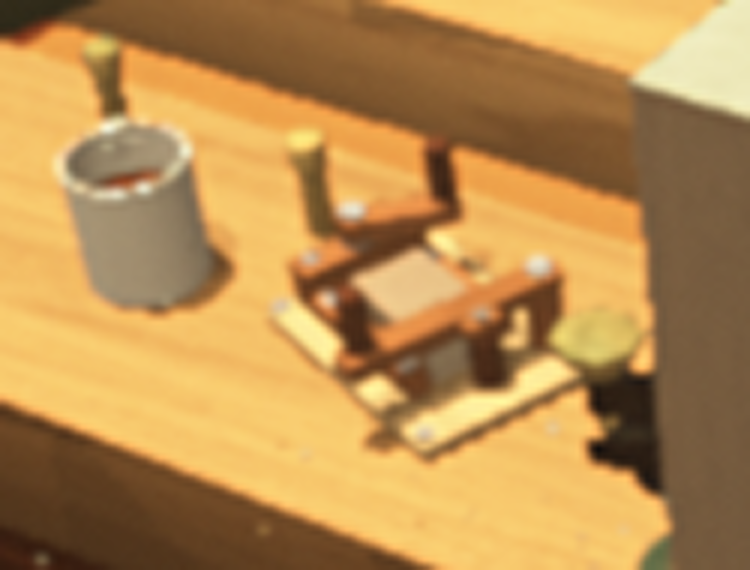

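```bash
cat > h.py <<'E'
import numpy as np
def load(n): return dict(np.load(n+".npz"))
def ray(c,u,v,z):
    d=c["R"].T@np.array([(u-c["cx"])/c["fx"],(v-c["cy"])/c["fy"],1.]); o=-c["R"].T@c["t"]
    return o+d*(z-o[2])/d[2]
def tz(u,v): return (u+.5)/5+80-.5,(v+.5)/5+180-.5
def sz(u,v): return (u+.5)/6+120-.5,(v+.5)/6+145-.5
def pt(c,u,v):
    r=c["range_z"][int(round(v)),int(round(u))]
    return c["R"].T@(np.array([(u-c["cx"])/c["fx"],(v-c["cy"])/c["fy"],1.])*r-c["t"])
E
python3 - <<'E'
from h import *
T=load("top0");S=load("scene0");np.set_printoptions(precision=1,suppress=True)
for n,u,v,z in[("lp",552,150,64),("kp",350,160,64),("lk",472,316,105),("kk",402,92,105),("c1",326,242,13),("c2",551,321,13),("c3",613,171,13),("dogA",242,97,70),("mugrim",130,225,89),("green",685,245,0),("ring",730,90,6)]:
    print(n,ray(T,*tz(u,v),z),pt(T,*tz(u,v)))
for n,u,v,z in[("lp",539,265,64),("kp",352,211,64),("lk",348,297,105),("kk",437,146,105),("c1",280,305,13),("c2",425,432,13),("dogA",306,140,70),("green",595,335,0)]:
    print("S",n,ray(S,*sz(u,v),z),pt(S,*sz(u,v)))
lp=ray(T,*tz(552,150),64);kp=ray(T,*tz(350,160),64)
d=kp-lp; th=np.arctan2(d[1],d[0])-np.arctan2(121,-52)
print("jig yaw",th,"dist",np.hypot(*d[:2]),np.hypot(121,52))
E
```

```text
lp [523.6 340.2  64. ] [522.2 338.8  71. ]
kp [520.  471.5  64. ] [520.3 472.   62.3]
lk [411.2 380.4 105. ] [411.2 380.4 104.8]
kk [555.1 427.5 105. ] [556.5 429.2  98.9]
c1 [474.4 501.3  13. ] [474.2 500.8  14.6]
c2 [417.7 349.7  13. ] [417.4 349.3  15.3]
c3 [518.4 309.2  13. ] [517.9 308.7  15.6]
dogA [562.2 541.2  70. ] [561.4 540.   73.6]
mugrim [476.2 602.5  89. ] [482.4 617.3  52.5]
green [468.8 262.3   0. ] [453.2 248.2 102.4]
ring [574.1 230.9   6. ] [574.8 231.3   3. ]
S lp [528.2 343.7  64. ] [522.8 339.4  68.9]
S kp [521.8 475.3  64. ] [514.1 468.1  71. ]
S lk [409.3 383.6 105. ] [409.4 383.7 104.8]
S kk [554.7 430.4 105. ] [557.5 432.9 102.6]
S c1 [477.2 504.5  13. ] [477.5 504.9  12.6]
S c2 [419.4 353.3  13. ] [414.4 348.7  18.4]
S dogA [563.8 542.4  70. ] [560.1 538.8  73.2]
S green [554.6 329.    0. ] [446.8 245.9 102.1]
jig yaw -0.3786770243221691 dist 131.3728384498475 131.70041761513136
```

The top crop shows the lever pivot at about (552,150), its knob at (472,316), the keeper pivot at (350,160) and the keeper knob at (402,92). The two views agree to about 4 mm. Jig yaw is about -0.38, lever about -0.04 and keeper about 0.5.

```bash
python3 -m creep '[{"tx":0.2,"tz":-0.05,"turn":0.01,"fingers":32},{"tx":0.4,"tz":-0.1,"turn":0.02,"fingers":32},{"tx":0.6,"tz":-0.15,"turn":0.03,"fingers":32},{"tx":0.77,"tz":-0.2,"turn":0.03,"fingers":32},{"tx":0.77,"tz":-0.2,"turn":0.03,"fingers":32},{"tx":0.77,"tz":-0.2,"turn":0.03,"fingers":32}]'
cat >> h.py <<'E'
def go(x,y,z,yaw=None):
    from cell import monitor
    s=monitor.read_state(); p=np.array(s["eef_pos"]); a=s["eef_rot"]
    from scipy.spatial.transform import Rotation as Ro
    R=Ro.from_euler("xyz",a).as_matrix(); d=R.T@(np.array([x,y,z])-p)/200
    t=0 if yaw is None else -((yaw-a[2]+np.pi)%(2*np.pi)-np.pi)/np.pi
    print("pos",p.round(1),"yaw",round(a[2],3),"F",np.round(s["wrist_force"],1),"gap",round(s["finger_gap"],1),"t",s["clock"]); print("t(x,y,z)",d.round(3),"turn",round(t,3))
LP=np.array([525,341.5]);KP=np.array([521,473.3]);YJ=-.379
def lever(a,r=120): f=np.pi+YJ-a; return LP+r*np.array([np.cos(f),np.sin(f)]), f-np.pi
def keep(a,r=55): f=YJ-a; return KP+r*np.array([np.cos(f),np.sin(f)]), f
E
python3 -c "
from h import *
go(410,382,140,-0.34)"
```

```text
pos [130.6 534.  205. ] yaw -0.24 F [-0.5 -0.8 -0.2] gap 94.1 t 0.1
t(x,y,z) [ 1.538  0.325 -0.406] turn 0.032$[0]: bad value
```

```bash
python3 -m creep '[{"tx":0.2,"ty":0,"tz":-0.05,"turn":0.01,"fingers":32},{"tx":0.4,"ty":0,"tz":-0.1,"turn":0.02,"fingers":32},{"tx":0.6,"ty":0,"tz":-0.15,"turn":0.03,"fingers":32},{"tx":0.77,"ty":0,"tz":-0.2,"turn":0.03,"fingers":32},{"tx":0.77,"ty":0,"tz":-0.2,"turn":0.03,"fingers":32},{"tx":0.77,"ty":0,"tz":-0.2,"turn":0.03,"fingers":32}]'
python3 -c "
from h import *
go(410,382,140,-0.34)"
```

```text
clock: 0.7
eef_pos: [270.9, 458.3, 204.7]
eef_rot: [-1.572, 0.0, -0.335]
wrist_force: [-1.2, -0.2, -0.1]
finger_gap: 49.7
pos [270.9 458.3 204.7] yaw -0.335 F [-1.2 -0.2 -0.1] gap 49.7 t 0.7
t(x,y,z) [ 0.782  0.324 -0.131] turn 0.001
```

```bash
python3 -m creep '[{"tx":0.2,"ty":0.08,"tz":-0.03,"turn":0,"fingers":32},{"tx":0.4,"ty":0.16,"tz":-0.06,"turn":0,"fingers":32},{"tx":0.6,"ty":0.24,"tz":-0.1,"turn":0,"fingers":32},{"tx":0.782,"ty":0.324,"tz":-0.131,"turn":0,"fingers":32},{"tx":0.782,"ty":0.324,"tz":-0.131,"turn":0,"fingers":32},{"tx":0.782,"ty":0.324,"tz":-0.131,"turn":0,"fingers":32},{"tx":0.782,"ty":0.324,"tz":-0.131,"turn":0,"fingers":32}]'
python3 - <<'E'
from h import *
from cell import optics
import cv2
go(410,382,80,-0.34)
c=optics.camera("scene");np.savez("scene1.npz",**c)
cv2.imwrite("pics/scene1.png",cv2.resize(c["frame"][120:240,120:260,::-1],None,fx=5,fy=5,interpolation=cv2.INTER_CUBIC))
E
```

```text
clock: 1.4
eef_pos: [408.9, 383.1, 140.4]
eef_rot: [-1.572, 0.0, -0.334]
wrist_force: [0.1, 0.1, -0.4]
finger_gap: 32.1
pos [408.9 383.1 140.4] yaw -0.334 F [ 0.1  0.1 -0.4] gap 32.1 t 1.4
t(x,y,z) [ 0.007  0.302 -0.003] turn 0.002
```

View pics/scene1.png

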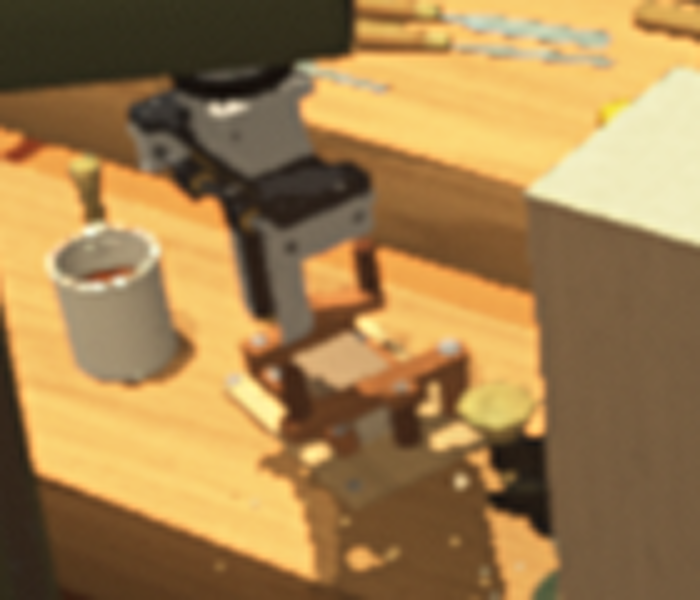

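Run:
```python
from h import *
c=load("scene1")
for P in [(408.9,383.1,140.4),(410,382,105)]:
    q=c["R"]@np.array(P)+c["t"]; print(((q[0]/q[2]*c["fx"]+c["cx"])-120+.5)*5,((q[1]/q[2]*c["fy"]+c["cy"])-120+.5)*5)
```

```text
282.69031622164835 329.63080062139056
292.9959991012099 372.98279928607116
```

The picture shows the finger tips at about (258,318) and (295,338), centred over the knob top at (292,370). That fits the projection, so I descend.

```bash
python3 -m creep '[{"tx":0.007,"ty":0.06,"tz":-0.003,"turn":0,"fingers":32},{"tx":0.007,"ty":0.12,"tz":-0.003,"turn":0,"fingers":32},{"tx":0.007,"ty":0.18,"tz":-0.003,"turn":0,"fingers":32},{"tx":0.007,"ty":0.24,"tz":-0.003,"turn":0,"fingers":32},{"tx":0.007,"ty":0.3,"tz":-0.003,"turn":0,"fingers":32},{"tx":0.007,"ty":0.3,"tz":-0.003,"turn":0,"fingers":32},{"tx":0.007,"ty":0.3,"tz":-0.003,"turn":0,"fingers":24},{"tx":0.007,"ty":0.3,"tz":-0.003,"turn":0,"fingers":24},{"tx":0.007,"ty":0.3,"tz":-0.003,"turn":0,"fingers":24},{"tx":0.007,"ty":0.3,"tz":-0.003,"turn":0,"fingers":24}]' 5
python3 - <<'E'
from h import *
for a in np.arange(0,.71,.1):
    p,y=lever(a); print(round(a,2),p.round(1),end=" "); go(*p,80,y-0+0) if 0 else None
    from cell import monitor
    s=monitor.read_state(); yw=s["eef_rot"][2]; d=p-s["eef_pos"][:2]
    f=y+np.pi; print("tx",round((d@[np.cos(yw),np.sin(yw)])/200,3),"tz",round((d@[-np.sin(yw),np.cos(yw)])/200,3),"turn",round(-((f-np.pi)-yw)/np.pi,3))
go(410,382,80)
E
```

```text
clock: 2.45
eef_pos: [410.3, 382.3, 81.0]
eef_rot: [-1.571, -0.001, -0.334]
wrist_force: [0.4, 1.4, 1.3]
finger_gap: 23.9
0.0 [413.5 385.9] tx 0.009 tz 0.022 turn 0.014
0.1 [418.5 396.8] tx 0.015 tz 0.082 turn 0.046
0.2 [424.6 407.2] tx 0.027 tz 0.141 turn 0.078
0.3 [431.6 416.9] tx 0.044 tz 0.198 turn 0.11
0.4 [439.6 425.8] tx 0.067 tz 0.254 turn 0.142
0.5 [448.4 433.9] tx 0.096 tz 0.306 turn 0.174
0.6 [458.1 441.1] tx 0.129 tz 0.356 turn 0.205
0.7 [468.3 447.3] tx 0.168 tz 0.402 turn 0.237
pos [410.3 382.3  81. ] yaw -0.334 F [0.4 1.4 1.3] gap 23.9 t 2.45
t(x,y,z) [-0.001  0.005 -0.002] turn 0
```

```bash
python3 -m creep '[{"tx":0.009,"ty":0,"tz":0.022,"turn":0.014,"fingers":24},{"tx":0.01,"ty":0,"tz":0.042,"turn":0.025,"fingers":24},{"tx":0.012,"ty":0,"tz":0.062,"turn":0.036,"fingers":24},{"tx":0.015,"ty":0,"tz":0.082,"turn":0.046,"fingers":24},{"tx":0.019,"ty":0,"tz":0.102,"turn":0.057,"fingers":24},{"tx":0.023,"ty":0,"tz":0.122,"turn":0.068,"fingers":24},{"tx":0.027,"ty":0,"tz":0.141,"turn":0.078,"fingers":24},{"tx":0.035,"ty":0,"tz":0.17,"turn":0.094,"fingers":24},{"tx":0.044,"ty":0,"tz":0.198,"turn":0.11,"fingers":24},{"tx":0.055,"ty":0,"tz":0.226,"turn":0.126,"fingers":24},{"tx":0.067,"ty":0,"tz":0.254,"turn":0.142,"fingers":24},{"tx":0.081,"ty":0,"tz":0.28,"turn":0.158,"fingers":24},{"tx":0.096,"ty":0,"tz":0.306,"turn":0.174,"fingers":24},{"tx":0.096,"ty":0,"tz":0.306,"turn":0.174,"fingers":24},{"tx":0.096,"ty":0,"tz":0.306,"turn":0.174,"fingers":24}]'
python3 - <<'E'
from h import *
from cell import monitor,optics
import cv2
s=monitor.read_state(); yw=s["eef_rot"][2]
for a in np.arange(.5,.75,.04):
    p,y=lever(a); d=p-s["eef_pos"][:2]
    print(round(a,2),"tx",round((d@[np.cos(yw),np.sin(yw)])/200,3),"tz",round((d@[-np.sin(yw),np.cos(yw)])/200,3),"turn",round(-(y-yw)/np.pi,3))
go(450,430,80)
for n,b in(("scene",(120,240,120,260)),("top",(180,260,80,230))):
    c=optics.camera(n);np.savez(n+"2.npz",**c)
    cv2.imwrite(f"pics/{n}2.png",cv2.resize(c["frame"][b[0]:b[1],b[2]:b[3],::-1],None,fx=5,fy=5,interpolation=cv2.INTER_CUBIC))
E
```

```text
clock: 3.95
eef_pos: [448.4, 433.7, 81.1]
eef_rot: [-1.57, -0.0, -0.879]
wrist_force: [-0.3, 0.1, 0.4]
finger_gap: 23.8
0.5 tx -0.0 tz 0.001 turn 0.0
0.54 tx 0.0 tz 0.025 turn 0.013
0.58 tx 0.002 tz 0.049 turn 0.026
0.62 tx 0.004 tz 0.073 turn 0.038
0.66 tx 0.007 tz 0.096 turn 0.051
0.7 tx 0.012 tz 0.12 turn 0.064
0.74 tx 0.017 tz 0.143 turn 0.076
pos [448.4 433.7  81.1] yaw -0.879 F [-0.3  0.1  0.4] gap 23.8 t 3.95
t(x,y,z) [ 0.02   0.006 -0.006] turn 0
```

View pics/scene2.png

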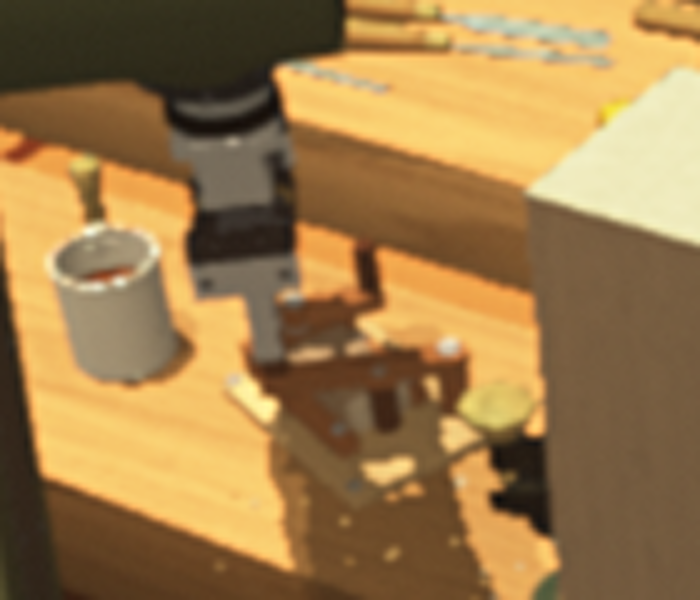

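View pics/top2.png

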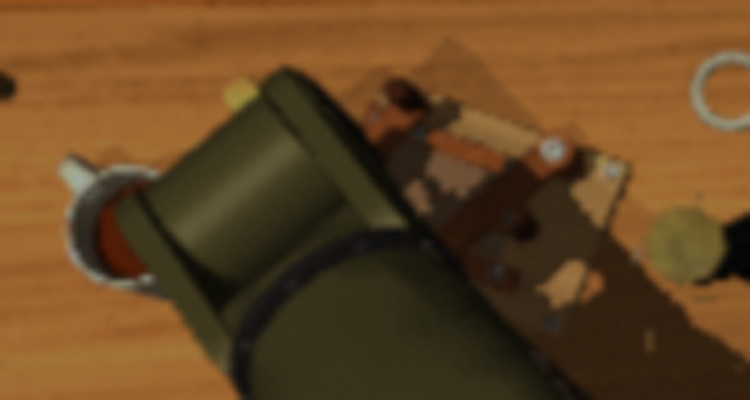

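The lever has moved with the fingers; its bar in the scene crop runs from (270,380) to the pivot at (449,347). I continue slowly and watch the force.

```bash
python3 -m creep '[{"tx":0,"ty":0,"tz":0.012,"turn":0.006,"fingers":24},{"tx":0,"ty":0,"tz":0.025,"turn":0.013,"fingers":24},{"tx":0.001,"ty":0,"tz":0.037,"turn":0.02,"fingers":24},{"tx":0.002,"ty":0,"tz":0.049,"turn":0.026,"fingers":24},{"tx":0.003,"ty":0,"tz":0.061,"turn":0.032,"fingers":24}]'
python3 - <<'E'
from h import *
go(*lever(.62)[0],81,lever(.62)[1])
E
```

```text
clock: 4.55
eef_pos: [458.3, 441.1, 81.2]
eef_rot: [-1.57, -0.0, -0.981]
wrist_force: [-1.8, -2.1, -0.1]
finger_gap: 24.0
pos [458.3 441.1  81.2] yaw -0.981 F [-1.8 -2.1 -0.1] gap 24.0 t 4.55
t(x,y,z) [-0.     0.001  0.011] turn 0.006
```

```bash
python3 -m creep '[{"tx":0,"ty":0,"tz":0.006,"turn":0.003,"fingers":24},{"tx":0,"ty":0,"tz":0.012,"turn":0.006,"fingers":24},{"tx":0,"ty":0,"tz":0.012,"turn":0.006,"fingers":24}]'
```

```text
clock: 4.85
eef_pos: [459.8, 442.0, 81.0]
eef_rot: [-1.573, -0.001, -1.001]
wrist_force: [-5.3, -6.1, 3.6]
finger_gap: 24.3
```

```bash
python3 -m creep '[{"tx":0,"ty":0,"tz":0.006,"turn":0.003,"fingers":24},{"tx":0,"ty":0,"tz":0.012,"turn":0.006,"fingers":24},{"tx":0,"ty":0,"tz":0.012,"turn":0.006,"fingers":24}]'
```

```text
clock: 5.15
eef_pos: [461.2, 442.6, 81.0]
eef_rot: [-1.575, -0.001, -1.02]
wrist_force: [-6.8, -7.2, 5.6]
finger_gap: 27.2
```

The force has risen to about 10 N and the fingers are yielding, so the block is against the fence. I back off slightly, open and lift.

```bash
python3 -m creep '[{"tx":0,"ty":0,"tz":-0.01,"turn":0,"fingers":30},{"tx":0,"ty":0,"tz":-0.012,"turn":0,"fingers":32},{"tx":0,"ty":-0.02,"tz":-0.012,"turn":0,"fingers":32},{"tx":0,"ty":-0.12,"tz":-0.012,"turn":0,"fingers":32},{"tx":0,"ty":-0.3,"tz":-0.012,"turn":0,"fingers":32},{"tx":0,"ty":-0.5,"tz":-0.012,"turn":0,"fingers":32},{"tx":-0.2,"ty":-0.6,"tz":-0.2,"turn":0,"fingers":32},{"tx":-0.2,"ty":-0.6,"tz":-0.4,"turn":0,"fingers":32},{"tx":-0.2,"ty":-0.6,"tz":-0.6,"turn":0,"fingers":32},{"tx":-0.2,"ty":-0.6,"tz":-0.8,"turn":0,"fingers":32},{"tx":-0.2,"ty":-0.6,"tz":-0.8,"turn":0,"fingers":32},{"tx":-0.2,"ty":-0.6,"tz":-0.8,"turn":0,"fingers":32}]'
python3 - <<'E'
from h import *
from cell import optics
import cv2
for n,b in(("scene",(120,240,120,260)),("top",(180,260,80,230))):
    c=optics.camera(n);np.savez(n+"3.npz",**c)
    cv2.imwrite(f"pics/{n}3.png",cv2.resize(c["frame"][b[0]:b[1],b[2]:b[3],::-1],None,fx=5,fy=5,interpolation=cv2.INTER_CUBIC))
E
```

```text
clock: 6.35
eef_pos: [304.4, 393.8, 202.6]
eef_rot: [-1.573, -0.001, -1.02]
wrist_force: [0.0, 0.6, 0.5]
finger_gap: 31.9
```

View pics/scene3.png

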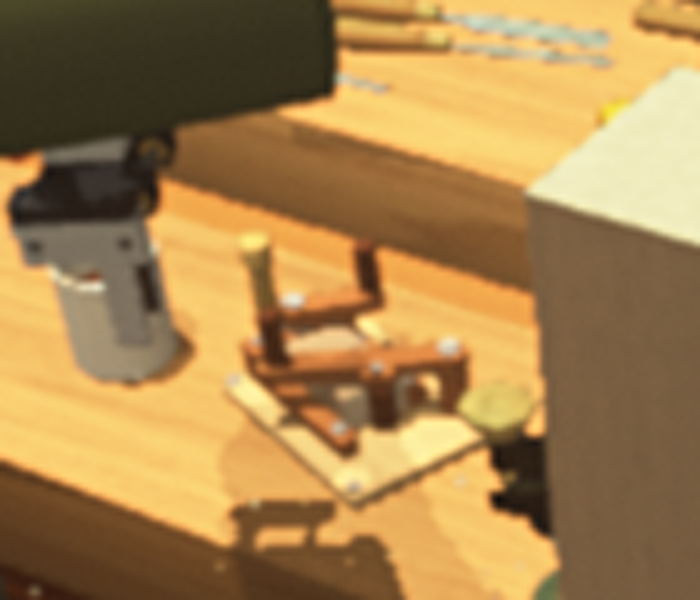

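View pics/top3.png

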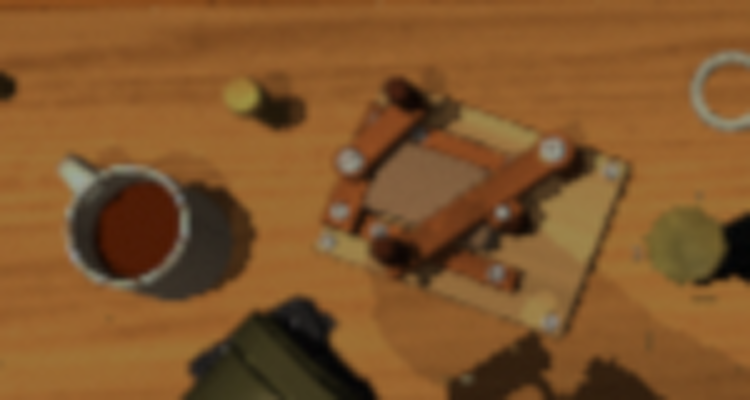

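Run:
```python
from h import *
import cv2
T=load("top3"); R=np.array([[np.cos(YJ),-np.sin(YJ)],[np.sin(YJ),np.cos(YJ)]]); O=LP-R@[52,-55]; print("O",O, "kp chk",O+R@[0,66])
k=ray(T,*tz(390,247),105); print("lever",k, np.pi+YJ-np.arctan2(*(k[:2]-LP)[::-1]))
# rectify jig plane z=42 : 3px/mm, x right = jig y, y down = -jig x
us=[];src=[]
for n in("top0","top3"):
    c=load(n); yy=np.linspace(-100,90,570);xx=np.linspace(70,-70,420)
    X=np.array([[0,0]]) ; gy,gx=np.meshgrid(yy,xx); W=O[:,None,None]+np.einsum('ij,jkl->ikl',R,np.stack([gx,gy])); W=np.stack([W[0]-1,W[1]-1.5,np.full_like(gx,42)])
    P=np.einsum('ij,jkl->ikl',c["R"],W)+c["t"][:,None,None]
    im=cv2.remap(c["frame"],(P[0]/P[2]*c["fx"]+c["cx"]).astype(np.float32),(P[1]/P[2]*c["fy"]+c["cy"]).astype(np.float32),cv2.INTER_CUBIC)
    for y in(55,): cv2.line(im,(int((y+100)*3),0),(int((y+100)*3),419),(0,255,0),1)
    us.append(im[100:330])
cv2.imwrite("pics/rect.png",np.vstack(us)[:,:,::-1])
```

```text
O [497.03971431 411.83649425] kp chk [521.45916119 473.1528103 ]
lever [455.80014023 432.51619147 105.        ] 0.5417340062349556
```

View pics/rect.png

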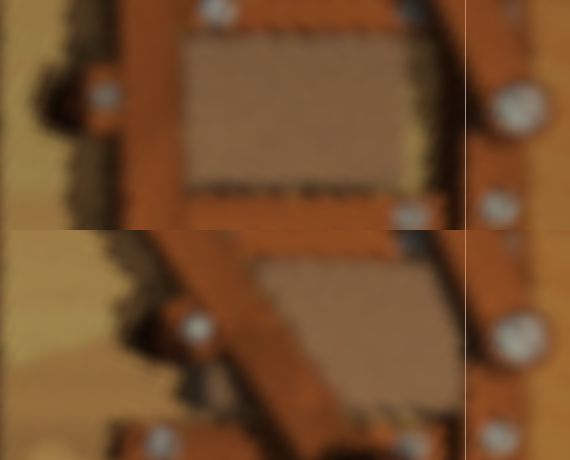

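```bash
python3 - <<'E'
from h import *
np.set_printoptions(precision=1,suppress=True)
def cloud(n):
    c=load(n); v,u=np.mgrid[0:420,0:560]; r=c["range_z"].astype(float)
    P=np.stack([(u-c["cx"])/c["fx"]*r,(v-c["cy"])/c["fy"]*r,r],-1)-c["t"]; P=P@c["R"]; P[r==0]=np.nan; return P
for n in("top0","top3","scene0","scene3"):
    P=cloud(n).reshape(-1,3)
    for c,nm in(((458,437),"lk3"),((410,382),"lk0"),((555,429),"kk")):
        m=(np.hypot(P[:,0]-c[0],P[:,1]-c[1])<28)&(P[:,2]>98)&(P[:,2]<109)
        if m.sum(): q=P[m]; print(n,nm,m.sum(),q.mean(0),(q.min(0)+q.max(0))/2)
E
python3 - <<'E'
import numpy as np,cv2
a=np.load("scene3.npz")["frame"][155:225,150:230,::-1]
b=np.load("top3.npz")["frame"][190:250,130:215,::-1]
a=cv2.resize(a,(400,350),interpolation=cv2.INTER_CUBIC);b=cv2.resize(b,(400,350*1),interpolation=cv2.INTER_CUBIC)
im=np.hstack([a,b]); cv2.imwrite("pics/z3.png",np.clip(im*1.6,0,255))
E
```

```text
top0 lk0 23 [414.  385.5 104.2] [413.9 385.3 103.7]
top0 kk 24 [558.  432.4 102.7] [557.8 433.6 103.5]
top3 lk3 21 [456.3 438.6 103.7] [456.5 439.6 102.9]
top3 kk 23 [558.5 432.1 103.6] [558.9 433.1 102.8]
scene0 lk0 18 [409.2 385.5 102.4] [409.9 384.3 102.5]
scene0 kk 17 [553.2 431.9 103.3] [552.6 432.9 102.9]
scene3 lk3 17 [451.8 437.6 103.9] [450.8 438.8 103.8]
scene3 kk 15 [553.6 433.5 103.2] [555.1 433.3 102.8][ WARN:0@0.073] global loadsave.cpp:1063 imwrite_ Unsupported depth image for selected encoder is fallbacked to CV_8U.
```

View pics/z3.png

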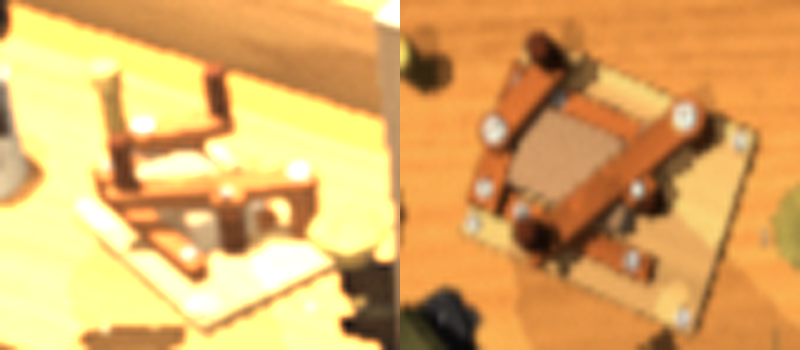

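The block's edge reads about 1–1.5 mm from the fence and the lever about 0.56, although contact force suggested 0.59. Time is ample, so I re-push with stiffer fingers to be sure.

```bash
python3 -c "
from h import *
p,y=lever(.57);print(p,y);go(*p,140,y)"
```

```text
[455.10045432 439.04000981] -0.9489999999999998
pos [305.1 394.  202. ] yaw -1.02 F [ 0.4  0.3 -0.6] gap 32.1 t 6.45
t(x,y,z) [0.2   0.307 0.758] turn -0.023
```

```bash
python3 -m creep '[{"tx":0.05,"ty":0.08,"tz":0.2,"turn":-0.01,"fingers":32},{"tx":0.1,"ty":0.16,"tz":0.4,"turn":-0.023,"fingers":32},{"tx":0.15,"ty":0.24,"tz":0.6,"turn":-0.023,"fingers":32},{"tx":0.2,"ty":0.307,"tz":0.758,"turn":-0.023,"fingers":32},{"tx":0.2,"ty":0.307,"tz":0.758,"turn":-0.023,"fingers":32},{"tx":0.2,"ty":0.307,"tz":0.758,"turn":-0.023,"fingers":32},{"tx":0.2,"ty":0.37,"tz":0.758,"turn":-0.023,"fingers":32},{"tx":0.2,"ty":0.43,"tz":0.758,"turn":-0.023,"fingers":32},{"tx":0.2,"ty":0.5,"tz":0.758,"turn":-0.023,"fingers":32},{"tx":0.2,"ty":0.56,"tz":0.758,"turn":-0.023,"fingers":32},{"tx":0.2,"ty":0.61,"tz":0.758,"turn":-0.023,"fingers":32},{"tx":0.2,"ty":0.61,"tz":0.758,"turn":-0.023,"fingers":32}]'
python3 -c "
from h import *
go(455,439,80)"
```

```text
clock: 7.65
eef_pos: [454.3, 438.4, 77.7]
eef_rot: [-1.577, -0.001, -0.948]
wrist_force: [-0.4, -0.1, 0.4]
finger_gap: 31.9
pos [454.3 438.4  77.7] yaw -0.948 F [-0.4 -0.1  0.4] gap 31.9 t 7.65
t(x,y,z) [-0.    -0.011  0.004] turn 0
```

```bash
python3 -m creep '[{"tx":0,"ty":-0.011,"tz":0.012,"turn":0.006,"fingers":32},{"tx":0,"ty":-0.011,"tz":0.024,"turn":0.012,"fingers":32},{"tx":0.001,"ty":-0.011,"tz":0.034,"turn":0.017,"fingers":32},{"tx":0.001,"ty":-0.011,"tz":0.034,"turn":0.017,"fingers":32}]' 40
```

```text
clock: 8.05
eef_pos: [460.4, 442.4, 80.2]
eef_rot: [-1.576, -0.001, -1.003]
wrist_force: [-0.1, 0.1, -0.3]
finger_gap: 32.1
```

```bash
python3 -m creep '[{"tx":0,"ty":0,"tz":0.008,"turn":0.004,"fingers":32},{"tx":0,"ty":0,"tz":0.008,"turn":0.004,"fingers":32}]'
```

```text
clock: 8.25
eef_pos: [461.9, 443.4, 80.3]
eef_rot: [-1.576, -0.001, -1.016]
wrist_force: [0.4, 0.0, -1.0]
finger_gap: 32.0
```

```bash
python3 -m creep '[{"tx":0,"ty":0,"tz":0.008,"turn":0.004,"fingers":32},{"tx":0,"ty":0,"tz":0.008,"turn":0.004,"fingers":32}]'
```

```text
clock: 8.45
eef_pos: [463.0, 444.0, 80.2]
eef_rot: [-1.577, -0.002, -1.029]
wrist_force: [-3.3, -4.1, 0.8]
finger_gap: 31.9
```

```bash
python3 -m creep '[{"tx":0,"ty":0,"tz":0.01,"turn":0.003,"fingers":32},{"tx":0,"ty":0,"tz":0.01,"turn":0.003,"fingers":32},{"tx":0,"ty":0,"tz":0.01,"turn":0.003,"fingers":32}]'
```

```text
clock: 8.75
eef_pos: [463.5, 444.2, 80.1]
eef_rot: [-1.581, -0.002, -1.038]
wrist_force: [-10.9, -8.8, 6.3]
finger_gap: 32.0
```

```bash
python3 -m creep '[{"tx":0,"ty":0,"tz":-0.02,"turn":0,"fingers":32},{"tx":0,"ty":0,"tz":-0.03,"turn":0,"fingers":32},{"tx":0,"ty":-0.03,"tz":-0.03,"turn":0,"fingers":32},{"tx":0,"ty":-0.12,"tz":-0.03,"turn":0,"fingers":32},{"tx":0,"ty":-0.24,"tz":-0.03,"turn":0,"fingers":32},{"tx":0,"ty":-0.33,"tz":-0.03,"turn":0,"fingers":32},{"tx":0,"ty":-0.33,"tz":-0.03,"turn":0,"fingers":32},{"tx":0,"ty":-0.33,"tz":-0.03,"turn":0,"fingers":32}]'
python3 -c "
from h import *
for a in (.526,1.05,1.5): print(a,keep(a))
go(555,430,140,-.905)"
```

```text
clock: 9.55
eef_pos: [458.8, 441.7, 145.9]
eef_rot: [-1.581, -0.002, -1.038]
wrist_force: [-0.0, 0.1, -0.0]
finger_gap: 31.7
0.526 (array([554.9727069 , 430.04661648]), -0.905)
1.05 (array([528.7726902 , 418.85199465]), -1.429)
1.5 (array([504.31589064, 420.891599  ]), -1.879)
pos [458.8 441.7 145.9] yaw -1.038 F [-0.   0.1 -0. ] gap 31.7 t 9.55
t(x,y,z) [0.294 0.026 0.385] turn -0.042
```

```bash
python3 -m creep '[{"tx":0.1,"ty":0,"tz":0.13,"turn":-0.02,"fingers":32},{"tx":0.2,"ty":0,"tz":0.26,"turn":-0.042,"fingers":32},{"tx":0.294,"ty":0.02,"tz":0.385,"turn":-0.042,"fingers":32},{"tx":0.294,"ty":0.026,"tz":0.385,"turn":-0.042,"fingers":32},{"tx":0.294,"ty":0.026,"tz":0.385,"turn":-0.042,"fingers":32},{"tx":0.294,"ty":0.026,"tz":0.385,"turn":-0.042,"fingers":32}]'
python3 - <<'E'
from h import *
from cell import optics
import cv2
c=optics.camera("scene");np.savez("scene4.npz",**c)
cv2.imwrite("pics/scene4.png",cv2.resize(c["frame"][120:240,120:260,::-1],None,fx=5,fy=5,interpolation=cv2.INTER_CUBIC))
go(555,430,81,-.905)
E
```

```text
clock: 10.15
eef_pos: [554.1, 430.3, 139.4]
eef_rot: [-1.582, -0.001, -0.906]
wrist_force: [-0.3, -0.1, 0.3]
finger_gap: 31.9
pos [554.1 430.5 139.9] yaw -0.905 F [ 0.6 -0.4 -0.2] gap 32.0 t 10.2
t(x,y,z) [0.005 0.294 0.005] turn -0.0
```

View pics/scene4.png

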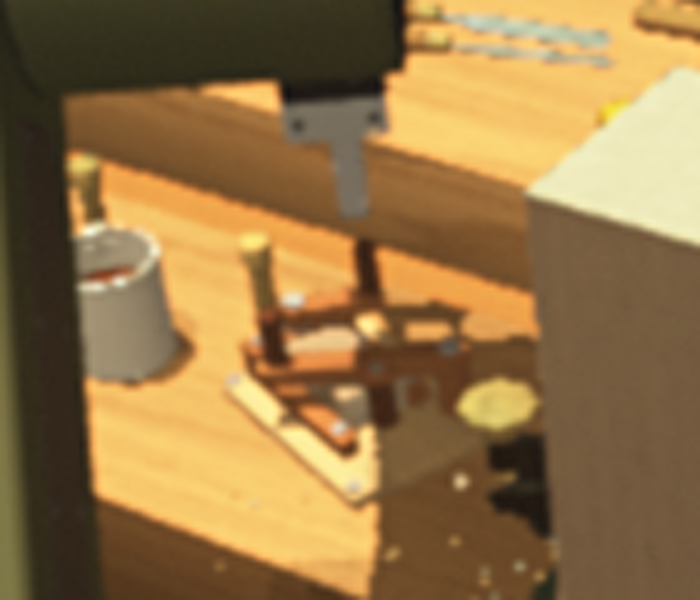

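The near finger tip is at (352,215), above the keeper knob top at (366,243), which is the offset the camera slant should give. I descend and swing.

```bash
python3 -m creep '[{"tx":0.005,"ty":0.06,"tz":0.003,"turn":0,"fingers":32},{"tx":0.005,"ty":0.12,"tz":0.003,"turn":0,"fingers":32},{"tx":0.005,"ty":0.18,"tz":0.003,"turn":0,"fingers":32},{"tx":0.005,"ty":0.24,"tz":0.003,"turn":0,"fingers":32},{"tx":0.005,"ty":0.29,"tz":0.003,"turn":0,"fingers":32},{"tx":0.005,"ty":0.29,"tz":0.003,"turn":0,"fingers":32},{"tx":0.005,"ty":0.29,"tz":0.003,"turn":0,"fingers":24},{"tx":0.005,"ty":0.29,"tz":0.003,"turn":0,"fingers":24},{"tx":0.005,"ty":0.29,"tz":0.003,"turn":0,"fingers":24}]' 10
python3 - <<'E'
from h import *
from cell import monitor
s=monitor.read_state(); yw=s["eef_rot"][2]; print(s["eef_pos"],yw,s["wrist_force"],s["finger_gap"])
for a in list(np.arange(.5,1.61,.1)):
    p,y=keep(a); d=p-s["eef_pos"][:2]
    print(round(a,2),"tx",round((d@[np.cos(yw),np.sin(yw)])/200,3),"tz",round((d@[-np.sin(yw),np.cos(yw)])/200,3),"turn",round(-(y-yw)/np.pi,3))
E
```

```text
clock: 11.1
eef_pos: [555.1, 429.8, 82.5]
eef_rot: [-1.58, -0.001, -0.906]
wrist_force: [1.7, 0.9, -0.7]
finger_gap: 23.8
[555.07962319 429.80590806  82.53817431] -0.905541976950436 [ 1.69452822  0.88723665 -0.73723235] 23.817914315831608
0.5 tx -0.001 tz 0.007 turn -0.008
0.6 tx -0.002 tz -0.02 turn 0.023
0.7 tx -0.005 tz -0.047 turn 0.055
0.8 tx -0.011 tz -0.074 turn 0.087
0.9 tx -0.02 tz -0.1 turn 0.119
1.0 tx -0.032 tz -0.125 turn 0.151
1.1 tx -0.045 tz -0.149 turn 0.183
1.2 tx -0.061 tz -0.171 turn 0.214
1.3 tx -0.08 tz -0.192 turn 0.246
1.4 tx -0.1 tz -0.211 turn 0.278
1.5 tx -0.122 tz -0.227 turn 0.31
1.6 tx -0.145 tz -0.242 turn 0.342
```

```bash
python3 -m creep '[{"tx":-0.001,"ty":0,"tz":-0.007,"turn":0.008,"fingers":24},{"tx":-0.002,"ty":0,"tz":-0.02,"turn":0.023,"fingers":24},{"tx":-0.003,"ty":0,"tz":-0.033,"turn":0.039,"fingers":24},{"tx":-0.005,"ty":0,"tz":-0.047,"turn":0.055,"fingers":24},{"tx":-0.008,"ty":0,"tz":-0.061,"turn":0.071,"fingers":24},{"tx":-0.011,"ty":0,"tz":-0.074,"turn":0.087,"fingers":24},{"tx":-0.015,"ty":0,"tz":-0.087,"turn":0.103,"fingers":24},{"tx":-0.02,"ty":0,"tz":-0.1,"turn":0.119,"fingers":24},{"tx":-0.026,"ty":0,"tz":-0.113,"turn":0.135,"fingers":24},{"tx":-0.032,"ty":0,"tz":-0.125,"turn":0.151,"fingers":24},{"tx":-0.038,"ty":0,"tz":-0.137,"turn":0.167,"fingers":24},{"tx":-0.045,"ty":0,"tz":-0.149,"turn":0.183,"fingers":24},{"tx":-0.053,"ty":0,"tz":-0.16,"turn":0.198,"fingers":24},{"tx":-0.061,"ty":0,"tz":-0.171,"turn":0.214,"fingers":24},{"tx":-0.061,"ty":0,"tz":-0.171,"turn":0.214,"fingers":24}]'
python3 - <<'E'
from h import *
from cell import monitor
s=monitor.read_state(); yw=s["eef_rot"][2]
for a in list(np.arange(1.2,1.61,.05)):
    p,y=keep(a); d=p-s["eef_pos"][:2]
    print(round(a,2),"tx",round((d@[np.cos(yw),np.sin(yw)])/200,3),"tz",round((d@[-np.sin(yw),np.cos(yw)])/200,3),"turn",round(-(y-yw)/np.pi,3))
E
```

```text
clock: 12.6
eef_pos: [520.5, 418.2, 83.2]
eef_rot: [-1.577, -0.006, -1.58]
wrist_force: [-0.2, 0.4, -0.1]
finger_gap: 24.3
1.2 tx -0.0 tz 0.0 turn -0.0
1.25 tx -0.001 tz -0.014 turn 0.016
1.3 tx -0.002 tz -0.027 turn 0.032
1.35 tx -0.004 tz -0.041 turn 0.048
1.4 tx -0.006 tz -0.054 turn 0.063
1.45 tx -0.009 tz -0.068 turn 0.079
1.5 tx -0.013 tz -0.081 turn 0.095
1.55 tx -0.017 tz -0.094 turn 0.111
1.6 tx -0.022 tz -0.107 turn 0.127
```

```bash
python3 -m creep '[{"tx":-0.001,"ty":0,"tz":-0.014,"turn":0.016,"fingers":24},{"tx":-0.002,"ty":0,"tz":-0.027,"turn":0.032,"fingers":24},{"tx":-0.004,"ty":0,"tz":-0.041,"turn":0.048,"fingers":24},{"tx":-0.006,"ty":0,"tz":-0.054,"turn":0.063,"fingers":24},{"tx":-0.009,"ty":0,"tz":-0.068,"turn":0.079,"fingers":24},{"tx":-0.013,"ty":0,"tz":-0.081,"turn":0.095,"fingers":24},{"tx":-0.017,"ty":0,"tz":-0.094,"turn":0.111,"fingers":24},{"tx":-0.019,"ty":0,"tz":-0.1,"turn":0.118,"fingers":24},{"tx":-0.019,"ty":0,"tz":-0.1,"turn":0.118,"fingers":24}]'
python3 - <<'E'
from h import *
from cell import monitor
s=monitor.read_state();d=s["eef_pos"][:2]-KP
print(YJ-np.arctan2(d[1],d[0]),s["eef_pos"],s["wrist_force"],s["eef_rot"])
E
```

```text
clock: 13.5
eef_pos: [500.5, 422.2, 83.4]
eef_rot: [-1.574, -0.008, -1.95]
wrist_force: [0.4, -0.7, 0.1]
finger_gap: 23.7
1.5732934805304297 [500.49716649 422.18982692  83.38259329] [ 0.42785799 -0.70185702  0.11737702] [-1.57442998 -0.00818758 -1.94960336]
```

Tool at 1.573, so the keeper should be at about 1.52. I open slightly, back off, lift straight up and check.

```bash
python3 -m creep '[{"tx":0,"ty":0,"tz":0.005,"turn":0,"fingers":28},{"tx":0,"ty":0,"tz":0.005,"turn":0,"fingers":30},{"tx":0,"ty":-0.03,"tz":0.005,"turn":0,"fingers":30},{"tx":0,"ty":-0.12,"tz":0.005,"turn":0,"fingers":30},{"tx":0,"ty":-0.3,"tz":0.005,"turn":0,"fingers":30},{"tx":0,"ty":-0.5,"tz":0.005,"turn":0,"fingers":30},{"tx":0,"ty":-0.6,"tz":-0.2,"turn":0,"fingers":30},{"tx":0,"ty":-0.6,"tz":-0.4,"turn":0,"fingers":30},{"tx":0,"ty":-0.6,"tz":-0.6,"turn":0,"fingers":30},{"tx":0,"ty":-0.6,"tz":-0.8,"turn":0,"fingers":30},{"tx":0,"ty":-0.6,"tz":-0.9,"turn":0,"fingers":30},{"tx":0,"ty":-0.6,"tz":-0.9,"turn":0,"fingers":30},{"tx":0,"ty":-0.6,"tz":-0.9,"turn":0,"fingers":30}]'
python3 - <<'E'
from h import *
from cell import optics
import cv2
for n,b in(("scene",(120,240,120,260)),("top",(180,260,80,230))):
    c=optics.camera(n);np.savez(n+"5.npz",**c)
    cv2.imwrite(f"pics/{n}5.png",cv2.resize(c["frame"][b[0]:b[1],b[2]:b[3],::-1],None,fx=5,fy=5,interpolation=cv2.INTER_CUBIC))
    v,u=np.mgrid[0:420,0:560]; r=c["range_z"].astype(float)
    P=(np.stack([(u-c["cx"])/c["fx"]*r,(v-c["cy"])/c["fy"]*r,r],-1)-c["t"])@c["R"]; P=P[r>0]
    for q,nm in(((457,440),"lk"),((503,421),"kk")):
        m=(np.hypot(P[:,0]-q[0],P[:,1]-q[1])<22)&(P[:,2]>98)&(P[:,2]<109)
        k=P[m].mean(0); 
        print(n,nm,m.sum(),k.round(1), np.pi+YJ-np.arctan2(*(k[:2]-LP)[::-1]) if nm=="lk" else YJ-np.arctan2(*(k[:2]-KP)[::-1]))
E
```

```text
clock: 14.8
eef_pos: [334.3, 489.5, 204.5]
eef_rot: [-1.574, -0.008, -1.949]
wrist_force: [-0.2, 0.3, 0.9]
finger_gap: 30.3
scene lk 19 [452.5 437.8 102.4] 0.5466538410010551
scene kk 16 [497.5 419.8 102.5] 1.6055275174351966
top lk 18 [457.5 438.3 103.7] 0.5830278971938601
top kk 19 [503.1 420.1 104. ] 1.5163427926151716
```

View pics/scene5.png

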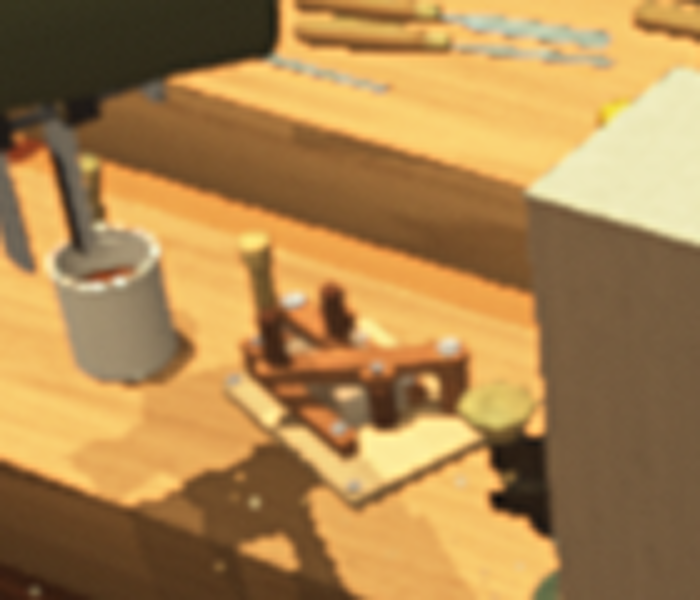

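View pics/top5.png

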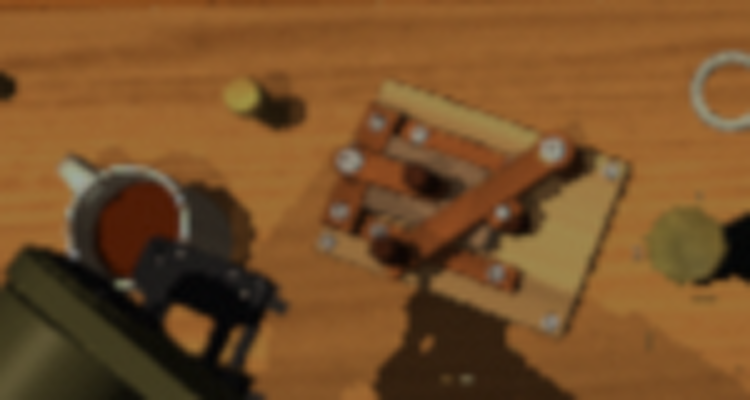

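The pictures show the keeper square across the off-cut (top crop, pivot at (350,160) to knob at (420,180)), the lever knob at (392,247), no gap at the fence, and the mug and dog where they were. The arm is clear.

```bash
python3 -c "
from cell import manip
print(manip.sign_off())"
```

```text
the job is handed in; nothing more can be done
None
```

I pushed the long lever round until the off-cut was home against the fence. Then I swung the keeper square across it, lifted the arm clear and handed the job in at about 15 s. No verdict was reported.

- **Off-cut:** A second push on the lever stalled at about 14–15 N, with the tool position putting the lever at about 0.59, which is where it should be at home. The last pictures show no gap at the fence.
- **Lever:** The two cameras disagree somewhat on the final angle: 0.58 from the top and 0.55 from the scene view. Both are above the required 0.52. The lower readings (0.54 to 0.56 in the earlier check) would leave the off-cut 1–3 mm short, but the stall says it is home.
- **Keeper:** The cameras read 1.52 (top) and 1.61 (scene), and the tool position gave about 1.52. All are within 0.2 of square.
- **Bystanders:** The mug, brass dog and ring look unmoved, and I felt no unexpected contact. I did not measure the bystanders on the right of the bench, which the arm never went near.

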